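# Bolt the polisher's control box and refit its jog knob

### The arm

A 6-joint arm with a two-finger parallel gripper is mounted at the origin on the work surface. World frame = base frame: x ahead of the robot, y to its left, z up, the work surface at z = 0. Lengths are in mm, angles in degrees, forces in N, time in s.
With the tool pointing down it reaches from about 275 to 725 mm from the base axis. Payload 5.6 kg.
Tool frame: the origin (TCP) lies at the very end of the fingers, on their centre line; the grasp point (between the pads) lies behind it (hold_point_z is the z of the grasp point in the tool frame, in mm); z points along the fingers, y is the line along which they close (so a half turn about z gives the same grasp; the last joint's range is limited). The gripper opens to 85 mm and grips with 20 to 120 N. Pads are 22 mm wide; open, the fingers measure 114 mm over their backs; the gripper's body (76 mm by 85 mm) begins 54 mm behind the grasp point. The pads swing forward as they close: fully open they stand 13 mm farther back than shut.
Start: joints at [-53.709, 14.616, 6.199, 0, -81.583, -16.306], TCP at [187.993, -516.867, 231.283] pointing down, gripper open.
Joint ranges: [-168.99, 168.99], [-69.2, 112.95], [-62.41, 85.93], [-164.36, 98.24], [-168.68, -3.75], [-174.98, 174.98]. Speed limits (degrees/s): [147.25, 147.25, 180, 180, 180, 180].

### API

Orientations are given as [roll, pitch, yaw] about the fixed x, y, z axes, in that order (R = Rz(yaw) Ry(pitch) Rx(roll)).
In Python, from workcell import * gives the robot as it stands. Calls block until the motion is done:
- reach(position, orientation): joint-space move of the TCP to a pose.
- movel(position, rot=None, vel=150, f_stop=None): straight line of the TCP; rot=None keeps the orientation; vel is the mean speed in mm/s. With f_stop (N) it stops when the force on the tool has changed by that much, and returns True; else False.
- goto_joints(angles): joint-space move.
- move_gripper(opening): finger opening in mm; the grip force is fixed at half the most; returns when the fingers have stopped.
- hold(seconds).
- solve_ik(position, orientation): joint angles nearest the present ones, or None.
- snapshot(name): name is "scene" or "top"; returns (picture, depth): 384x512x3 uint8, red, green, blue; 384x512 float32, mm along the optical axis (not along the pixel's ray), 0 where there is no reading.
- get_calibration(name): a dict with "camera_matrix" (3x3 intrinsics, pixels), "rvec" (rotation vector, rad) and "tvec" (3), from world to camera coordinates, as OpenCV has them. Camera axes: x right, y down, z forward; pixel columns grow to the right and rows downward; lengths in mm; the calibration is good to about 2 mm. A picture is of the moment at which its call begins. get_calibration takes no time and is no camera call.
A pose or a line that the arm cannot do raises MotionError and nothing moves.
- job_done(): hands the job in; it is judged then, once.
Readings, each from a call of its own:
- read_time_s(): time.
- read_qpos(): joint angles.
- read_qvel(): joint speeds.
- read_joint_torque(): joint torques, N m.
- read_ee_pos(): TCP position.
- read_tcp_rot(): TCP orientation.
- read_wrist_force(): force on the tool from outside, world axes, zero at the start.
- read_ft_torque(): the same for the moment, N m.
- read_grip_width(): finger opening in mm.
- read_finger_force(): force on a finger pad.
Only numpy, scipy, OpenCV 4.12 (cv2) and the standard library are available. Lean on these libraries where they do the work, as an engineer would, in place of code of your own. Each camera call takes 0.05 s, during which the arm holds its last target. There are 200 camera calls.

### The job

Finish reassembling the polisher's speed control box: first slide the steel bolt fully home into its red keeper so that the cover is locked. Then take the blue knob from the grey mat, turn it so that its D-shaped bore matches the D-shaped shaft (white pointer line on the side of the shaft's flat), seat it fully on the shaft and press it in against the spring as far as it goes. Do not knock the other things about, and finish with the gripper still holding the knob pressed in, not letting go.

Things in the scene. Friction and masses are not known exactly. Their poses are not given: they have to be found in the camera images.
- ctrl: black control box, fixed, 180 (x) x 200 (y) x 80 mm high, with an aluminium cover plate and grey end strip on top. Origin: centre of its underside, on the bench. On its flat top, in the box's axes: the D-shaft at (-35, -30) mm, and the bolt, whose track runs along y at x = +55 mm. The box stands on the robot's left or right, the mat on the other side.
- bolt (a joint): travel of the steel bolt along the box's +y, m: 0 = drawn back, 0.045 = fully home in the keeper (end stop). Starts between 0 and 0.012. It slides with about 2.5 N of friction and stays where it is left.
- bolt_handle (a point): bolt's upright round handle, 14 mm diameter: point on its axis, 40 mm above the box's top, 10 mm below the handle's top. Axes are those of the box (+y drives the bolt home). The handle is free all round from 24 mm above the box's top upwards; lower are the 12 mm rod, two dark guides and the red keeper, 22 mm tall.
- shaft_tip (a point): centre of the top end of the steel D-shaft, upright, 32 mm proud of the box's top (at its foot a black washer, 48 mm diameter, with a white line on the side of the flat). 14 mm diameter, flat 3.5 mm from the axis on this point's +x side, top 3.5 mm tapered. It can be turned, but stiffly (0.08 N m), so its angle on the box differs each time.
- shaft (a joint): how far the shaft is pressed down into the box, m: 0 = out, 0.008 = fully in (stop). A spring pushes it back out: about 9 N at full travel.
- knob_center (a point): centre of the loose blue knob (about 60 g), half-way up its 38 mm height; it stands upright on the mat, bore down. Grip: an upright bar 46 mm along this point's x and 26 mm wide along y, from 8 mm above the underside to the top; below it a round black skirt, 50 mm diameter, 8 mm tall. Fully seated, the shaft's tip is 20 mm above the knob's underside, 1 mm above this point.
- knob_pointer (a point): point 22 mm from the knob's axis along its +x, level with knob_center, at the bar's end that has the white pointer line. The D-shaped bore in the underside, on the axis, is 20 mm deep, 16 mm diameter, its flat 4.5 mm from the axis on this pointer side: 1 mm clearance all round the shaft.
- mat: grey mat, fixed, 220 x 200 x 3 mm thick, origin at the centre of its underside; the knob, tin and collar stand on it.
- tin: small brass-coloured tin on the mat, 38 mm diameter, 30 mm tall, leave alone; origin at the centre of its underside.
- collar: steel collar on the mat, 32 mm diameter, 18 mm tall, leave alone; origin at the centre of its underside.
- brush: brush lying on the bench between box and mat, 160 mm long, under 40 mm tall, leave alone.
- jar: amber jar, 64 mm diameter, 75 mm tall, beyond the work area, leave alone; origin under its centre.
- spray: white bottle, 60 mm diameter, 170 mm tall, beyond the work area, leave alone; origin under its centre.
- pad: green round polishing pad, 90 mm diameter, 30 mm tall, beyond the work area, leave alone; origin under its centre.
- cup: white cup, 70 mm diameter, 70 mm tall, beyond the work area, leave alone; origin under its centre.
Not all that is in view belongs to the job. Leave any brown, green or turquoise look-alike of the part that bears knob_center alone.

How it is judged:
By the outcome, as a careful person would: the job done as asked, in the order asked, and still so for the second after the job is handed in, while the arm keeps its last pose, push and grip.
It also fails if it takes over 58 s, if anything falls off the work surface, if the arm or the gripper's body presses on something with over 40 N, if the wrist force passes 120 N, or if a joint passes its speed limit or range.

## Working session

There is one attempt and no reset: what is moved stays moved. The work goes in short steps, each a Python script; the robot and the scene stay as the last script left them, time stands still between calls to the robot, and variables do not carry over. Pictures are saved under pics/ and viewed, at most 10 in all, crops included, and the job is handed in when it is done.

```bash
mkdir -p pics; ls
cat > h.py <<'E'
from workcell import *
import numpy as np, cv2
def cal(n):
    c=get_calibration(n); return np.array(c["camera_matrix"],float),cv2.Rodrigues(np.array(c["rvec"],float))[0],np.array(c["tvec"],float).ravel()
def cloud(n,d):
    K,R,t=cal(n); v,u=np.mgrid[:d.shape[0],:d.shape[1]]
    c=np.stack([(u-K[0,2])/K[0,0]*d,(v-K[1,2])/K[1,1]*d,d],-1)
    p=(c-t)@R; p[d<=0]=np.nan; return p
def ray(n,u,v,z):
    K,R,t=cal(n); o=-R.T@t; r=R.T@np.array([(u-K[0,2])/K[0,0],(v-K[1,2])/K[1,1],1]); return o+r*(z-o[2])/r[2]
def shot(n,f):
    p,d=snapshot(n); cv2.imwrite(f"pics/{f}.png",p[...,::-1]); np.savez(f"pics/{f}.npz",p=p,d=d); return p,d
E
python3 - <<'E'
from h import *
for n in("top","scene"):
    p,d=shot(n,n+"0"); K,R,t=cal(n); print(n,(-R.T@t).round(),R.round(2).tolist(),K[0,0])
a=[cv2.imread(f"pics/{n}0.png") for n in("top","scene")]
E
```

```text
pics
top [ 404.  -36. 1200.] [[0.01, -1.0, 0.01], [-0.99, -0.01, -0.12], [0.12, -0.01, -0.99]] 415.45693968183673
scene [ 967. -754.  701.] [[0.86, 0.51, 0.0], [0.31, -0.51, -0.8], [-0.41, 0.69, -0.59]] 432.69292532130174
```

View pics/top0.png

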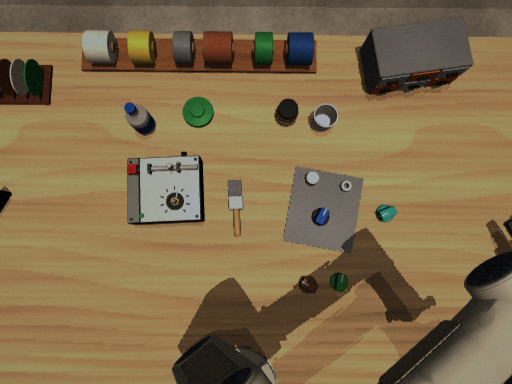

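View pics/scene0.png

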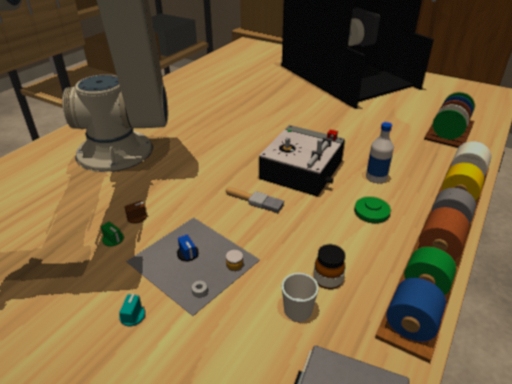

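The top picture shows the box at (165,189) with the red keeper at (133,169) and the shaft at (175,201). The candidates for the knob are blue (321,216), brown (308,284), green (339,282) and turquoise (387,213). Blue on the grey mat fits the description, and I'll confirm it in an enlarged crop.

Run:
```python
from h import *
t=cv2.imread("pics/top0.png"); s=cv2.imread("pics/scene0.png")
f=lambda i,x,y,w,h:cv2.resize(i[y:y+h,x:x+w],(400,300),interpolation=cv2.INTER_CUBIC)
cv2.imwrite("pics/c1.png",np.vstack([np.hstack([f(t,120,150,92,78),f(t,300,196,44,33)]),np.hstack([f(s,255,120,96,72),f(s,165,225,48,36)])]))
z=np.load("pics/top0.npz"); P=cloud("top",z["d"]); p=z["p"]; hsv=cv2.cvtColor(p,cv2.COLOR_RGB2HSV)
# box top
def sub(x0,x1,y0,y1): return P[y0:y1,x0:x1].reshape(-1,3)
b=sub(115,215,145,235); tp=b[(b[:,2]>72)&(b[:,2]<90)]
print("boxtop",cv2.minAreaRect(tp[:,:2].astype(np.float32)),np.median(tp[:,2]))
k=P[200:232,305:340].reshape(-1,3); kk=k[k[:,2]>30]; print("knob top",cv2.minAreaRect(kk[:,:2].astype(np.float32)),np.median(kk[:,2]),len(kk))
hi=b[b[:,2]>100]; print("hi pts",hi.round().tolist())
m=sub(280,366,164,252); m=m[(m[:,2]>-3)&(m[:,2]<8)];
```

```text
boxtop ((541.6036987304688, 200.89785766601562), (180.0980987548828, 200.36990356445312), 2.968182325363159) 80.55162603713906
knob top ((472.9656677246094, -235.8247833251953), (26.31887435913086, 46.97214126586914), 60.2008056640625) 40.797859310995136 162
hi pts [[611.0, 164.0, 101.0], [610.0, 161.0, 107.0], [610.0, 158.0, 107.0], [603.0, 183.0, 128.0], [603.0, 180.0, 129.0], [603.0, 177.0, 130.0], [608.0, 163.0, 107.0], [609.0, 159.0, 102.0], [609.0, 156.0, 101.0], [605.0, 285.0, 100.0], [605.0, 282.0, 102.0], [604.0, 278.0, 106.0], [605.0, 276.0, 102.0], [605.0, 273.0, 103.0], [605.0, 242.0, 101.0], [605.0, 235.0, 105.0], [605.0, 234.0, 101.0], [600.0, 184.0, 133.0], [600.0, 182.0, 130.0], [600.0, 179.0, 134.0], [600.0, 176.0, 134.0], [600.0, 174.0, 131.0], [605.0, 163.0, 106.0], [606.0, 161.0, 102.0], [606.0, 159.0, 102.0], [602.0, 292.0, 101.0], [602.0, 289.0, 103.0], [602.0, 286.0, 104.0], [602.0, 284.0, 103.0], [602.0, 281.0, 104.0], [603.0, 279.0, 100.0], [602.0, 275.0, 106.0], [602.0, 273.0, 104.0], [603.0, 271.0, 101.0], [603.0, 242.0, 101.0], [602.0, 238.0, 104.0], [598.
[... 3043 characters left out ...]
0, 102.0], [584.0, 236.0, 100.0], [580.0, 293.0, 104.0], [581.0, 291.0, 101.0], [580.0, 288.0, 102.0], [581.0, 283.0, 101.0], [581.0, 280.0, 102.0], [581.0, 278.0, 102.0], [581.0, 275.0, 102.0], [581.0, 273.0, 101.0], [511.0, 172.0, 113.0], [511.0, 170.0, 111.0], [511.0, 167.0, 113.0], [508.0, 175.0, 112.0], [508.0, 173.0, 111.0], [508.0, 170.0, 111.0], [508.0, 167.0, 114.0], [508.0, 164.0, 114.0], [508.0, 162.0, 112.0], [506.0, 176.0, 109.0], [505.0, 172.0, 112.0], [505.0, 169.0, 114.0], [505.0, 167.0, 113.0], [506.0, 165.0, 110.0], [506.0, 163.0, 109.0], [503.0, 173.0, 108.0], [503.0, 170.0, 111.0], [503.0, 168.0, 110.0], [503.0, 166.0, 107.0], [504.0, 164.0, 102.0], [501.0, 169.0, 101.0]]
```

View pics/c1.png

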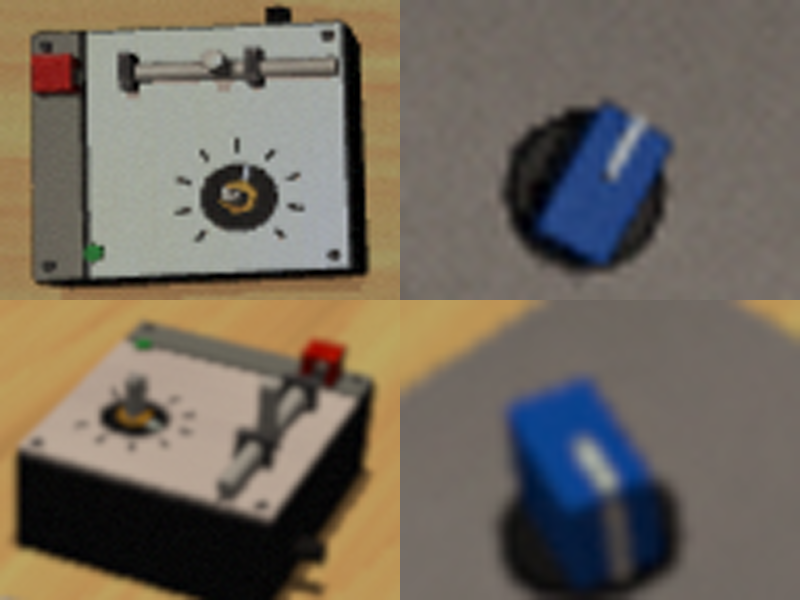

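The crop confirms the blue knob: its white line points to the upper right, so yaw is about -30°. The washer's white line is just above the shaft, around (176,195) in the top picture. Next I'll measure the shaft angle in both views and push the bolt.

```bash
cat >> h.py <<'E'
def box(x,y):
    c,s=np.cos(np.radians(2.97)),np.sin(np.radians(2.97)); return np.array([541.6+c*x-s*y,200.9+s*x+c*y])
def shaftangle(n,p,C,z=83):
    K,R,t=cal(n); v,u=np.mgrid[:p.shape[0],:p.shape[1]]
    r=np.stack([(u-K[0,2])/K[0,0],(v-K[1,2])/K[1,1],np.ones(u.shape)],-1)@R; o=-R.T@t
    W=o+r*((z-o[2])/r[...,2])[...,None]; dx=W[...,0]-C[0]; dy=W[...,1]-C[1]; rr=np.hypot(dx,dy)
    h=cv2.cvtColor(p,cv2.COLOR_RGB2HSV); m=(rr>11)&(rr<22)
    L=[(round(float(np.degrees(np.arctan2(dy[i,j],dx[i,j])))),round(float(rr[i,j])),int(h[i,j,2])) for i,j in zip(*np.where(m&(h[...,1]<70)&(h[...,2]>70)))]
    return sorted(L)
E
python3 - <<'E'
from h import *
C=box(-35,-30); print(C)
for n in("top","scene"):
    z=np.load(f"pics/{n}0.npz"); print(n,shaftangle(n,z["p"],C))
    P=cloud(n,z["d"]); m=(P[...,2]>106)&(np.hypot(P[...,0]-C[0],P[...,1]-C[1])<15); print(np.nanmean(P[m],0),m.sum())
print(read_tcp_rot(),read_ee_pos())
h0=np.array([597.7,179.4]); u=box(0,1)-box(0,0)
move_gripper(0)
a=h0-40*u
for yaw in(3,-177):
    q=solve_ik([*a,200],[180,0,yaw]); print(yaw,q)
yaw=3 if abs(solve_ik([*a,200],[180,0,3])[5])<120 else -177
reach([*a,190],[180,0,yaw]); movel([*a,112],vel=120); print(read_wrist_force())
e=h0+40*u
r=movel([*e,112],vel=45,f_stop=15)
p=np.array(read_ee_pos()); print(r,p,(p[:2]-h0)@u,read_wrist_force(),read_time_s())
hold(.2); shot("top","top1"); print(read_wrist_force(),read_time_s())
E
```

```text
[508.20140401 169.1268386 ]
top [(-23, 18, 72), (-17, 14, 131), (-14, 17, 162), (-12, 19, 166), (-6, 14, 82), (49, 12, 86)]
[506.63742685 168.91796073 111.16764199] 19
scene [(-175, 19, 79), (-172, 21, 113), (-39, 19, 85), (-32, 20, 109), (-26, 22, 113), (-23, 16, 123), (-16, 18, 104), (25, 21, 114), (39, 22, 144), (40, 19, 98), (54, 21, 137), (58, 18, 109), (62, 16, 77), (70, 22, 158), (76, 20, 134), (82, 18, 109), (90, 16, 88), (97, 21, 130), (104, 20, 89), (136, 20, 90), (143, 15, 71), (144, 21, 117), (151, 22, 116), (152, 16, 77), (160, 18, 78), (167, 19, 104), (172, 22, 133)]
[509.02163364 164.94733961 110.5101917 ] 17
[ 1.79898719e+02 -8.17717685e-03 -1.60020213e+02] [ 187.85252624 -516.4314342   230.48722462]
3 [ 2.76107804e+01  2.26897581e+01  1.31389648e+01  2.54444375e-14
 -8.04492067e+01  6.53892196e+01]
-177 [ 2.76107804e+01  2.26897581e+01  1.31389648e+01 -2.54444375e-14
 -8.04492067e+01 -1.14610780e+02]
[-1.43534057e+00  1.24097054e-03  3.17238547e-01]
True [596.31119498 202.68176046 111.87842999] 23.322446673190704 [ 0.43741337 -2.14942806  2.09260041] 5.725
[ 1.42104809 -1.98342897  1.19532522] 5.975
```

Run:
```python
from h import *
h0=np.array([597.7,179.4]); u=box(0,1)-box(0,0)
p0=np.array(read_ee_pos())
e=p0[:2]+25*u
r=movel([*e,112],vel=30,f_stop=30)
p=np.array(read_ee_pos()); print(r,(p-p0)[:2]@u,(p[:2]-h0)@u,read_wrist_force())
a=p[:2]-30*u
movel([*a,112],vel=150); movel([*a,200],vel=200)
reach([541,80,230],[180,0,3])
t,d=shot("top","top2"); s,ds=shot("scene","scene2"); print(read_time_s())
f=lambda i,x,y,w,h:cv2.resize(i[y:y+h,x:x+w,::-1],(400,300),interpolation=cv2.INTER_CUBIC)
cv2.imwrite("pics/c2.png",np.hstack([f(t,120,150,92,78),f(s,255,120,96,72)]))
P=cloud("top",d)[150:225,120:210].reshape(-1,3); P=P[(P[:,2]>122)&(P[:,2]<140)]; print(P.round().tolist()[:25],P.mean(0))
```

```text
True -0.0853566836842202 23.127127796690203 [ 1.74112412 -5.53479412  2.29796509]
8.0167
[] [nan nan nan]<stdin>:13: RuntimeWarning: Mean of empty slice.
  ret = um.true_divide(
```

View pics/c2.png

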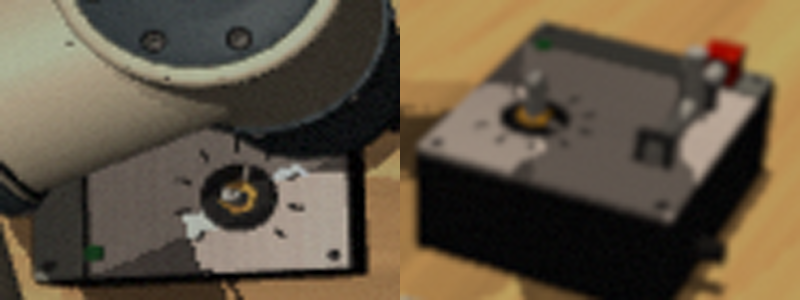

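The bolt is home: 30 N twice with no further movement, about 44.6 mm of travel, and the rod is in the red keeper (scene crop, near (700,80)). Next is the knob.

Run:
```python
from h import *
K=np.array([473.0,-235.8])
try: print(hold_point_z)
except Exception as e: print(e)
z=np.load("pics/scene0.npz"); P=cloud("scene",z["d"]); m=(np.hypot(P[...,0]-K[0],P[...,1]-K[1])<35)&(P[...,2]>37)&(P[...,2]<46)
print("scene knob",cv2.minAreaRect(P[m][:,:2].astype(np.float32)),m.sum())
for yaw in(-30,150): print(yaw,solve_ik([*K,120],[180,0,yaw])[5],solve_ik([*box(-35,-30),190],[180,0,yaw+14])[5])
```

```text
-18.700000000000003
scene knob ((473.74530029296875, -239.10369873046875), (25.261390686035156, 47.159950256347656), 62.34996795654297) 181
-30 69.51118007072799 38.83827558811499
150 -110.48881992927203 -141.161724411885
```

Run:
```python
from h import *
K=[473.3,-237.2]; C=box(-35,-30)
move_gripper(60)
reach([*K,130],[180,0,-29.5]); 
r=movel([*K,15],vel=110,f_stop=10); print(r,read_ee_pos(),read_wrist_force())
move_gripper(15); print("w",read_grip_width(),read_finger_force())
movel([*K,190],vel=180); print("w",read_grip_width())
reach([C[0],C[1]-1,190],[180,0,-16]); movel([C[0],C[1]-1,145],vel=100)
t,d=shot("top","top3"); s,ds=shot("scene","scene3"); print(read_ee_pos(),read_tcp_rot(),read_time_s(),read_wrist_force())
f=lambda i,x,y,w,h:cv2.resize(i[y:y+h,x:x+w,::-1],(400,300),interpolation=cv2.INTER_CUBIC)
cv2.imwrite("pics/c3.png",np.hstack([f(t,120,150,92,78),f(s,255,110,80,60)]))
```

```text
False [ 473.93556665 -237.32800985   15.69405492] [ 0.3834425   0.15017741 -0.22823889]
w 24.434172865619406 59.51572215068154
w 24.88599439457429
[508.84506443 168.19538984 145.94912691] [-1.79937680e+02 -7.86015254e-02 -1.60092467e+01] 14.825 [-0.38005733 -0.08869933 -0.50351303]
```

View pics/c3.png

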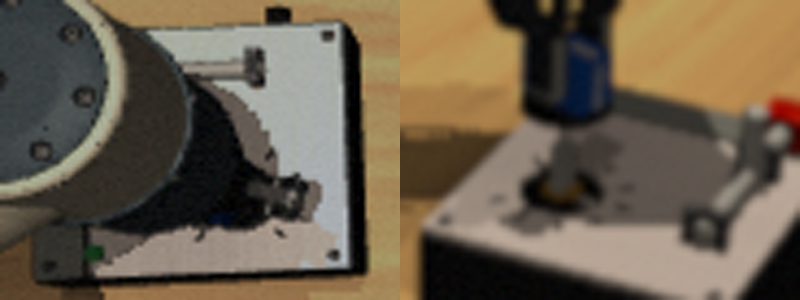

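The knob is held above the shaft: in the scene crop its skirt is at u≈566 and the shaft at u≈565, so they line up. I'll lower it with a force stop.

```bash
cat >> h.py <<'E'
def st(m=""): print(m,np.round(read_ee_pos(),1),np.round(read_wrist_force(),1),np.round(read_ft_torque(),2),round(read_grip_width(),1),read_time_s())
E
python3 - <<'E'
from h import *
C=box(-35,-30); x,y=C[0],C[1]-1
movel([x,y,128],vel=60); st()
r=movel([x,y,106],vel=25,f_stop=4); st(r)
E
```

```text
[508.  167.9 127.5] [-0.4 -0.2  0.3] [-0.   -0.04 -0.01] 24.9 15.2583
False [508.2 168.1 106.1] [-1.1 -0.2 -0.5] [-0.07 -0.09 -0.04] 25.0 16.2917
```

Run:
```python
from h import *
C=box(-35,-30); x,y=C[0],C[1]-1
for z in (104,102,100,98):
    r=movel([x,y,z],vel=25,f_stop=20); st((z,r))
    if r: break
if not r: r=movel([x,y,92],vel=12,f_stop=20); st(r)
hold(.3); st("held")
```

```text
(104, False) [508.3 168.2 104.1] [-0.4  0.3  0.9] [0.08 0.01 0.03] 24.9 16.5417
(102, False) [508.4 168.3 102.3] [-0.7  0.2  2.3] [0.13 0.03 0.03] 25.1 16.7917
(100, False) [508.5 168.2 100.4] [-0.1  0.1  3.3] [ 0.16  0.16 -0.04] 25.0 17.0417
(98, False) [508.5 168.2  98.6] [-1.1  0.3  5.7] [ 0.1   0.39 -0.02] 25.1 17.2917
True [508.7 168.3  96.4] [-3.5 -0.2  9.9] [ 0.03  1.56 -0.  ] 25.3 17.75
held [508.7 168.3  96.5] [-4.4  0.6  9.5] [ 0.07  1.52 -0.  ] 25.0 18.05
```

Run:
```python
from h import *
p=np.array(read_ee_pos())
for k in range(1,6):
    movel([p[0],p[1],p[2]-0.6*k],vel=10); hold(.2); st(k)
    if read_wrist_force()[2]>17: break
s,ds=shot("scene","scene4"); t,d=shot("top","top4")
f=lambda i,x,y,w,h:cv2.resize(i[y:y+h,x:x+w,::-1],(400,300),interpolation=cv2.INTER_CUBIC)
cv2.imwrite("pics/c4.png",np.hstack([f(t,120,150,92,78),f(s,255,110,80,60)]))
```

```text
1 [508.7 168.2  96.6] [-3.  -0.1  8.1] [ 0.02  1.13 -0.02] 25.1 18.5
2 [508.7 168.3  96.4] [-3.8 -0.3 10.1] [ 0.02  1.43 -0.  ] 25.2 18.95
3 [508.8 168.3  96.3] [-5.9 -0.5 13. ] [-0.06  1.86  0.02] 24.7 19.4
4 [508.9 168.3  96.1] [-7.  -0.1 16.1] [-0.13  2.26 -0.01] 24.9 19.85
5 [508.9 168.3  96. ] [-7.8  0.3 19. ] [-0.13  2.74 -0.01] 25.4 20.3
```

View pics/c4.png

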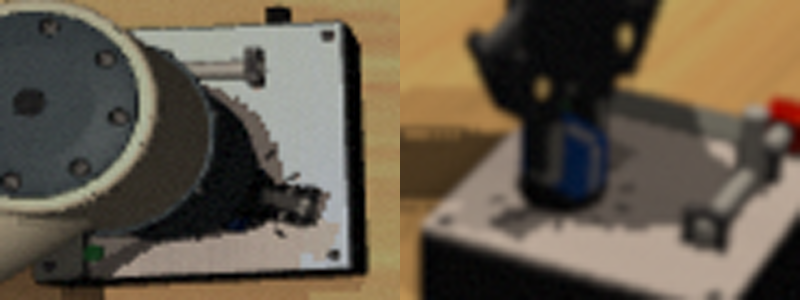

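Run:
```python
from h import *
p=np.array(read_ee_pos()); z=p[2]-0.0
for dx in (0.5,1.0):
    movel([p[0]-dx,p[1],93.5],vel=10); hold(.3); st(dx)
hold(.5); st("end")
```

```text
0.5 [508.8 168.3  96. ] [-6.5 -0.3 18.3] [-0.2   2.38 -0.05] 25.0 20.95
1.0 [508.8 168.3  96. ] [-5.  -0.8 17.4] [-0.28  1.83  0.02] 25.1 21.5
end [508.8 168.3  96.1] [-4.8 -0.7 16.5] [-0.3   1.8  -0.03] 25.4 22.0
```

Run:
```python
from h import *
z=np.load("pics/scene4.npz"); a=np.load("pics/scene0.npz")
for q in(a,z):
    P=cloud("scene",q["d"]); m=(P[...,2]>112)&(P[...,2]<134)&(abs(P[...,0]-597)<15)&(P[...,1]>140)&(P[...,1]<260); print(np.median(P[m],0),m.sum())
st(); print(job_done())
```

```text
[599.97439168 174.46093521 124.01286081] 43
[597.06388016 217.83240502 124.29333659] 38
 [508.8 168.3  96.1] [-4.8 -0.7 16.5] [-0.3   1.8  -0.03] 25.4 22.0
the job is handed in; nothing more can be done
None
```

The job is handed in: the bolt is home against its end stop after about 44 mm of travel, and the blue knob is seated on the D-shaft, pressed in to its stop and still held there with about 16 N; the judge returned no verdict.

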